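# Teach a pipetting deck and hold its height plunger half down

## Task

Take the white teaching probe out of its blue holder and, keeping it upright, touch its tip on the steel centre of the red pad and then of the blue pad, without jabbing them, touching the yellow pad or disturbing the other things on the bench. Then set the tip on the red cap of the grey station's sprung plunger, press it halfway down (6 mm of its 12 mm, so that the green ring on its stem is at the block's top; never near the bottom) and keep it there. Finish while still holding the probe and pressing: do not let go, and touch the station with the probe only.

Things in the scene. Friction and masses are not known exactly. Their poses are not given: they have to be found in the camera images.
- pen: teaching probe: rigid round pen, 155 mm long, 60 to 130 g. White barrel 26 mm thick with orange bands, 55 to 155 mm above the tip; steel nose 12 mm thick, 10 mm at its round end. Origin: the very tip; z from tip to barrel. It starts upright, tip down, in the blue holder, barrel shoulder on the holder's top: tip 15 mm, barrel 70 to 170 mm above the table. Its yaw does not matter.
- pen_tip (a point): the very tip of the teaching probe (its lowest point)
- pen_grip (a point): point on the probe's axis 115 mm above its tip, 40 mm below its upper end: a good place to grip the barrel from above
- holder: blue block, 80 x 80 mm and 70 mm high, fixed, with one vertical hole 17 mm wide through its middle, where the probe stands. Origin: centre of its underside. It may stand left or right of the deck plate (the station then stands on the other side).
- deck: pale aluminium deck plate of a pipetting robot, 170 (x) x 240 (y) mm, fixed; upper face 20 mm above the table. Origin: centre of its underside. It carries the three pads at corners 55 mm from its middle in x and 95 mm in y, a 10 mm high dark stud at the fourth corner, and the well plate in its middle.
- pad_red: red reference pad on the deck plate: a fixed red disc, 30 mm across, 15 mm high, with a steel centre 16 mm across, 1 mm proud (top 36 mm above the table). Origin: centre of its underside, on the deck plate's upper face; z up. The three pads (red, blue, yellow) occupy three corners of the deck plate, in any arrangement.
- pad_blue: blue reference pad on the deck plate: a fixed blue disc, 30 mm across, 15 mm high, with a steel centre 16 mm across, 1 mm proud (top 36 mm above the table). Origin: centre of its underside, on the deck plate's upper face; z up. The three pads (red, blue, yellow) occupy three corners of the deck plate, in any arrangement.
- pad_yellow: yellow reference pad on the deck plate: a fixed yellow disc, 30 mm across, 15 mm high, with a steel centre 16 mm across, 1 mm proud (top 36 mm above the table). Origin: centre of its underside, on the deck plate's upper face; z up. The three pads (red, blue, yellow) occupy three corners of the deck plate, in any arrangement.
- pad_red_top (a point): centre of the steel top face of the red pad, 36 mm above the table
- pad_blue_top (a point): centre of the steel top face of the blue pad, 36 mm above the table
- pad_yellow_top (a point): centre of the steel top face of the yellow pad, 36 mm above the table
- wellplate: white well plate, 85 x 127 x 16 mm, 120 g, loose, lying between low rails in the middle of the deck plate. Leave it where it is. Origin: centre of its underside.
- station: height-reference station: a fixed grey block, 66 x 66 mm, its top 50 mm above the table, on a dark 90 x 90 mm foot, with a sprung plunger on top. Origin: centre of its underside.
- plunger (a joint): how far the plunger is pressed down, m: 0 is fully up, 0.012 fully down. The spring needs about 2 N to start moving, 6 N at 6 mm and 10 N at 12 mm, and returns the plunger when let go. A green ring on the steel stem meets the block's top while the travel is between 4 and 8 mm.
- plunger_top (a point): centre of the upper face of the plunger's flat red cap (36 mm across, 8 mm thick); 74 mm above the table when up; it moves down with the plunger
- bottle: jar with a blue cap and a pale label, 64 mm across, 130 mm tall, loose bystander; origin: centre of its underside
- beaker: open clear glass beaker, 76 mm across, 90 mm tall, loose bystander; origin: centre of its underside
- tipbox: open green divided box, 90 x 125 x 50 mm, loose bystander; origin: centre of its underside
- mouse: round grey computer mouse, 62 mm across, 34 mm high, loose bystander; origin: centre of its underside
- tub: white tub, 60 mm across, 70 mm tall, loose bystander; origin: centre of its underside
Not all that is in view belongs to the job. Of the things like the holder, leave any that is orange; of the rest the larger one is meant. Several things have the shape of the pen; the one meant has the colours described above.

How it is judged:
By the outcome, as a careful person would: the job done as asked, in the order asked, and still so for the second after the job is handed in, while the arm keeps its last pose, push and grip.
It also fails if it takes over 61 s, if anything falls off the work surface, if the arm or the gripper's body presses on something with over 40 N, if the wrist force passes 120 N, or if a joint passes its speed limit or range.

## Robot

A 6-joint arm with a two-finger parallel gripper is mounted at the origin on the work surface. World frame = base frame: x ahead of the robot, y to its left, z up, the work surface at z = 0. Lengths are in m, angles in degrees, forces in N, time in s.
With the tool pointing down it reaches from about 0.4 to 0.825 m from the base axis. Payload 7 kg.
Tool frame: the origin (TCP) lies midway between the tips of the shut fingers; the grasp point (between the pads) lies 19 mm behind it (r.grip_depth is the distance from the TCP to the grasp point, in m); z points along the fingers, y is the line along which they close (so a half turn about z gives the same grasp; the last joint's range is limited). The gripper opens to 88 mm and grips with 3 to 60 N. Pads are 19 mm wide; open, the fingers measure 130 mm over their backs; the gripper's body (78 mm by 193 mm) begins 47 mm behind the grasp point.
Start: joints at [93.742, 20.546, 0.682, 0, -70.136, -16.507], TCP at [0.149, 0.658, 0.227] pointing down, gripper open.
Joint ranges: [-176.03, 176.03], [-82.01, 121.73], [-58.28, 71.71], [-173.87, 95.51], [-174.79, -0.11], [-173.66, 173.66]. Speed limits (degrees/s): [136.94, 136.94, 172.46, 180, 180, 180].

## Interface

Orientations are given as [roll, pitch, yaw] about the fixed x, y, z axes, in that order (R = Rz(yaw) Ry(pitch) Rx(roll)).
In Python, from plant import r, capture, close_job, search_frame, outline_of gives the robot as it stands.
- The arm moves only by the shell command python3 -m creep 'ROWS' [FORCE]. ROWS is JSON, a list of rows, each a list of 7 numbers: the finger opening in mm, from 0 to 87.6, then the shift along the world's x, y, z in units of 25 mm (1.0 is 25 mm), then the turn, a rotation vector about the world's x, y, z in degrees. In form: [[hand, x, y, z, ax, ay, az], ...]. A call has 1 to 8 rows; each row shifts and turns the commanded pose from where the row before left it; what a row does not reach is not made up. A row lasts 1/12 s, in which the tool goes at most 41.7 mm and 7.16 degrees, less where a joint would pass 70% of its speed; a pose out of reach is approached as far as the arm can. A call is refused whole if a number of a shift passes 1 or a number of a turn 7.16, either way. A call with a gripper value outside its range is refused whole. The fingers move at their own pace and stop on an object; FORCE is the grip in N (left out, the last holds). Time passes only in rows, so rows that do not move let the fingers close. It gives the time, the measured TCP pose, the force, the opening and the grip force at its end, in the units of the state.
- r.get_state(): the state, without advancing time (a new reading comes with each control period).
- capture(name): name is "scene" or "side" or "wrist"; returns a dict with "frame" (384x512x3 uint8, red, green, blue), "K" (3x3 intrinsics, pixels), "k1" (the pictures are not rectified: a ray, as slopes to the right and down, at radius r is drawn at 1 + k1 r^2 times it, then the intrinsics apply), "origin" and "rotation" of the camera in the world. Camera axes: x right, y down, z forward; pixel columns grow to the right and rows downward; lengths in m; the calibration is good to about 2 mm. A picture is of the moment at which its call begins. There is no depth.
- close_job(): hands the job in; it is judged then, once.
Trained networks look in a picture, given as the dict that the camera call returned (one of the last four; its "shot" number tells which), for a name from the list of things; names that differ only in an ending like _2 or _b are one class to them, and where a whole thing is asked for, a point or a joint stands for the part that bears it (a point fixed in the world has none). Each returns a list of dicts, best first, with "conf" (0 to 1); they miss things now and then, are a little off and sometimes report something else, mostly with a low value. They report only what shows in the picture. A call takes as long as a camera call. They do not tell look-alikes from the thing itself.
- search_frame(picture, target): "bbox" ([left, top, right, bottom] in pixels, round what is visible of it).
- outline_of(picture, target): "region" (384x512 bool, what is visible of it) and "bbox" ([left, top, right, bottom] in pixels, round what is visible of it).
The state is a dict: "time_s": time; "joints": joint angles; "qd": joint speeds; "joint_torque": joint torques, N m; "tcp_pos": TCP position; "eef_rot": TCP orientation; "contact_force": force on the tool from outside, world axes, zero at the start; "moment": the same for the moment, N m; "gripper_width": finger opening in m; "gripper_force": force on a finger pad.
Only numpy, scipy, OpenCV 4.12 (cv2) and the standard library are available. Lean on these libraries where they do the work, as an engineer would, in place of code of your own. Each camera call takes 0.05 s, during which the arm holds its last target. There are 200 camera calls.

## Working session

There is one attempt and no reset: what is moved stays moved. The work goes in short steps, Python scripts to look and compute and a shell command to move; the robot and the scene stay as the last step left them, time stands still between calls to the robot, and variables do not carry over. Pictures are saved under pics/ and viewed, at most 11 in all, crops included, and the job is handed in when it is done.

```bash
ls; mkdir -p pics
cat > h.py <<'E'
import numpy as np, cv2
from plant import r, capture, close_job, search_frame, outline_of
def ray(c,u,v):
    K=np.array(c["K"]); d=np.array([(u-K[0,2])/K[0,0],(v-K[1,2])/K[1,1]]); s=d.copy()
    for _ in range(20): s=d/(1+c["k1"]*(s@s))
    return np.array(c["origin"]),np.array(c["rotation"])@np.array([s[0],s[1],1.])
def onz(c,u,v,z):
    o,d=ray(c,u,v); return o+d*(z-o[2])/d[2]
def proj(c,p):
    q=np.array(c["rotation"]).T@(np.array(p)-np.array(c["origin"])); s=q[:2]/q[2]; s=s*(1+c["k1"]*(s@s)); K=np.array(c["K"])
    return np.array([K[0,0]*s[0]+K[0,2],K[1,1]*s[1]+K[1,2]])
def save(c,name,box=None,k=1):
    f=c["frame"][:,:,::-1]
    if box: f=f[box[1]:box[3],box[0]:box[2]]
    cv2.imwrite("pics/"+name,cv2.resize(f,None,fx=k,fy=k,interpolation=cv2.INTER_CUBIC))
E
python3 - <<'E'
from h import *
a=capture("scene");b=capture("side")
save(a,"scene1.png",k=1.5);save(b,"side1.png",k=1.5)
for n,c in(("scene",a),("side",b)):
    print(n,np.round(c["origin"],3),np.round(c["K"][0][0]),c["k1"])
for t in "pen holder deck pad_red pad_blue pad_yellow station".split():
    for n,c in(("scene",a),):
        print(t,n,[(np.round(d["bbox"]).astype(int).tolist(),round(d["conf"],2)) for d in search_frame(c,t)])
print(r.get_state())
E
```

```text
pics
scene [ 1.403 -1.216  1.14 ] 444.0 -0.01981756112491657
side [-0.021 -1.15   0.969] 461.0 -0.09059758131181123
pen scene [([200, 189, 206, 218], 0.68), ([226, 210, 230, 241], 0.6), ([253, 198, 285, 224], 0.57), ([197, 205, 201, 228], 0.51)]
holder scene [([160, 205, 185, 232], 0.91), ([210, 243, 233, 268], 0.76), ([185, 221, 212, 252], 0.74)]
deck scene [([234, 194, 302, 239], 0.94)]
pad_red scene [([269, 191, 277, 199], 0.51)]
pad_blue scene [([263, 223, 271, 234], 0.49)]
pad_yellow scene []
station scene [([138, 244, 159, 261], 0.73), ([277, 165, 303, 184], 0.62), ([253, 197, 284, 224], 0.23)]
{'time_s': 0.45, 'joints': array([ 9.37414044e+01,  2.05494561e+01,  6.77227959e-01, -9.67064379e-04,
       -7.01353369e+01, -1.65075535e+01]), 'qd': array([ 0.09590988, -0.10825004,  0.04964017,  0.05888907,  0.02400593,
       -0.02671261]), 'joint_torque': array([ 1.13475733e-03, -5.81718993e+01,  2.92995447e+01,  6.99529633e+00,
        1.14241079e-02, -5.54992562e-05]), 'tcp_pos': array([0.14915882, 0.65825011, 0.22648723]), 'eef_rot': array([ 1.79992488e+02, -1.27754969e-03, -1.27664777e+01]), 'contact_force': array([-0.03213067, -0.04847613, -0.71024922]), 'moment': array([-0.01849048, -0.01644985, -0.00258509]), 'gripper_force': 0.0, 'gripper_width': 0.08781859675782397}
```

View pics/scene1.png

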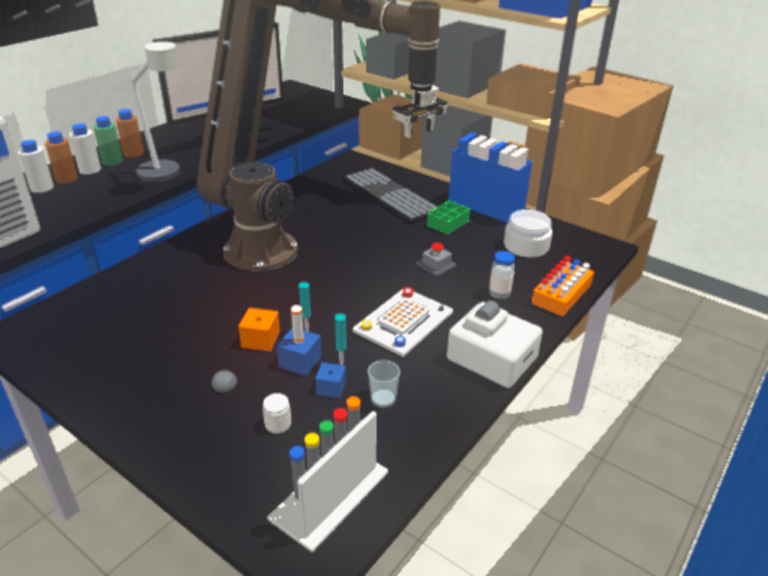

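View pics/side1.png

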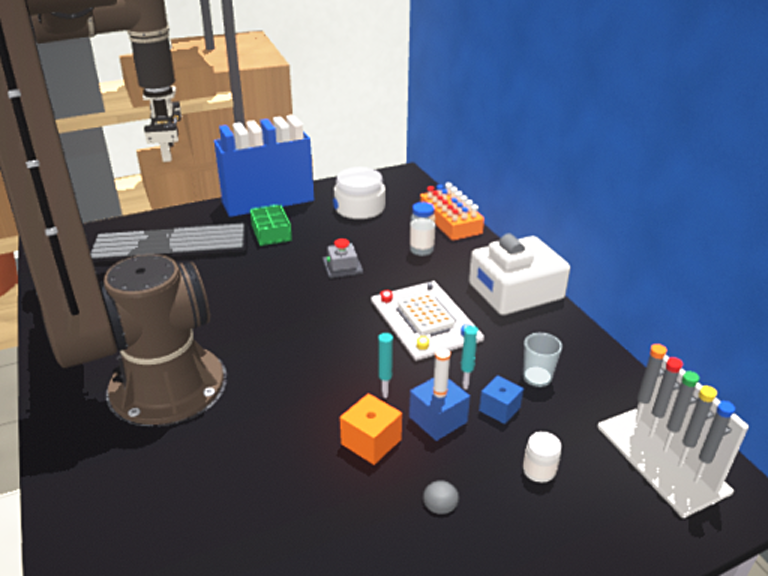

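The scene picture (at 1.5x) shows the white probe in the larger blue block at about (297,330), teal look-alikes at (305,300) and (341,335), red, blue and yellow pads at (407,293), (400,341) and (367,324), and the station at (437,258). The side picture agrees: the probe is at (441,375), with teal pens at (385,360) and (468,350).

```bash
cat >> h.py <<'E'
def blobs(c,lo,hi,box,mn=6):
    h=cv2.cvtColor(c["frame"],cv2.COLOR_RGB2HSV); m=cv2.inRange(h,np.array(lo),np.array(hi))
    k=np.zeros_like(m); k[box[1]:box[3],box[0]:box[2]]=1; m=m*k
    n,_,s,ce=cv2.connectedComponentsWithStats(m)
    return [(s[i].tolist(),np.round(ce[i],1).tolist()) for i in range(1,n) if s[i,4]>=mn]
def tri(cs,ps):
    A=np.zeros((3,3));b=np.zeros(3)
    L=[]
    for c,p in zip(cs,ps):
        o,d=ray(c,*p); d/=np.linalg.norm(d); P=np.eye(3)-np.outer(d,d); A+=P;b+=P@o; L.append((o,P))
    x=np.linalg.solve(A,b); return x,[np.linalg.norm(P@(x-o)) for o,P in L]
E
python3 - <<'E'
from h import *
a=capture("scene");b=capture("side")
box={"scene":(150,160,320,290),"side":(210,140,390,310)}
cols={"red":((0,140,80),(6,255,255)),"red2":((172,140,80),(180,255,255)),"yellow":((22,120,100),(33,255,255)),"blue":((105,120,60),(125,255,255)),"teal":((84,100,60),(97,255,255)),"orange":((8,150,120),(18,255,255)),"green":((50,100,50),(70,255,255))}
for n,c in(("scene",a),("side",b)):
    for k,(l,h) in cols.items(): print(n,k,blobs(c,l,h,box[n]))
for t in "pen holder deck pad_red pad_blue pad_yellow station wellplate".split():
        print(t,[(np.round(d["bbox"]).astype(int).tolist(),round(d["conf"],2)) for d in search_frame(b,t)])
save(a,"s2.png",(150,170,320,280),4.6); save(b,"s3.png",(220,150,390,310),4)
E
```

```text
scene red [([288, 161, 8, 6, 33], [291.1, 163.9]), ([269, 192, 7, 6, 21], [271.5, 194.6]), ([222, 272, 10, 10, 75], [226.4, 276.4])]
scene red2 []
scene yellow [([241, 214, 7, 6, 29], [243.8, 216.8]), ([204, 288, 8, 2, 13], [207.7, 288.6])]
scene blue [([185, 219, 29, 31, 609], [199.5, 234.6]), ([263, 225, 7, 6, 22], [266.0, 227.6]), ([210, 241, 20, 24, 389], [219.9, 252.8])]
scene teal [([199, 187, 8, 25, 151], [203.0, 198.5]), ([223, 209, 8, 25, 183], [226.7, 220.6])]
scene orange [([159, 205, 28, 29, 667], [172.5, 218.8]), ([231, 264, 10, 10, 80], [235.3, 268.3])]
scene green [([213, 280, 10, 10, 82], [217.2, 284.4])]
side red [([301, 140, 5, 3, 12], [303.2, 141.0]), ([223, 159, 10, 7, 51], [227.4, 161.8]), ([253, 193, 9, 9, 36], [257.1, 197.1])]
side red2 []
side yellow [([278, 226, 8, 7, 36], [281.3, 229.6]), ([262, 273, 4, 4, 6], [263.7, 274.5]), ([244, 283, 13, 8, 16], [249.9, 287.4])]
side blue [([275, 140, 14, 5, 54], [281.6, 141.6]), ([319, 140, 71, 68, 1824], [365.9, 158.5]), ([319, 179, 9, 14, 54], [323.0, 185.5]), ([319, 250, 31, 33, 657], [333.6, 265.8]), ([273, 252, 41, 42, 1094], [292.3, 272.3])]
side teal [([307, 217, 12, 31, 252], [312.4, 232.8]), ([252, 222, 10, 31, 258], [256.5, 236.5])]
side orange [([290, 140, 33, 20, 387], [305.1, 150.5]), ([290, 237, 10, 3, 11], [294.3, 238.5]), ([290, 261, 7, 2, 7], [293.0, 261.9]), ([226, 262, 42, 48, 776], [247.1, 291.8]), ([244, 274, 7, 5, 29], [247.0, 276.1])]
side green [([218, 171, 2, 3, 6], [218.5, 172.0])]
pen [([251, 227, 262, 268], 0.8), ([291, 231, 297, 263], 0.78)]
holder [([230, 263, 264, 310], 0.92), ([271, 250, 312, 294], 0.78), ([321, 250, 347, 279], 0.62), ([289, 231, 297, 264], 0.52)]
deck [([247, 188, 322, 239], 0.73)]
pad_red [([255, 193, 260, 202], 0.36)]
pad_blue []
pad_yellow []
station [([216, 155, 240, 184], 0.91), ([348, 287, 375, 322], 0.74)]
wellplate [([263, 192, 304, 220], 0.7)]
```

View pics/s2.png

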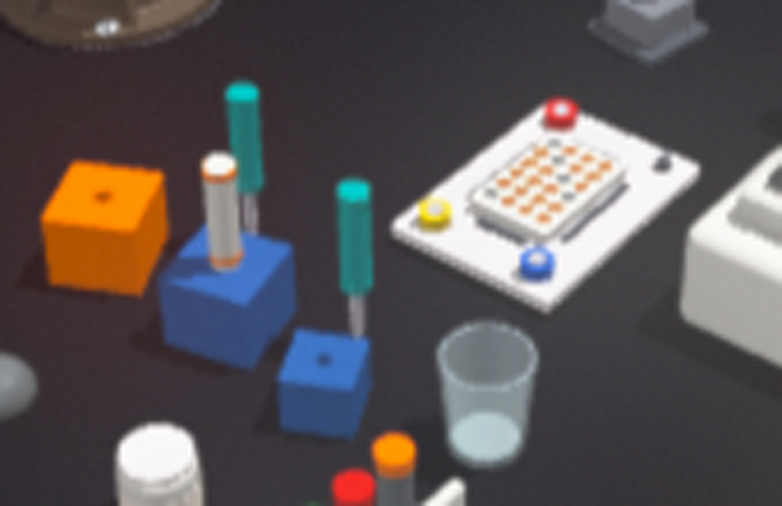

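View pics/s3.png

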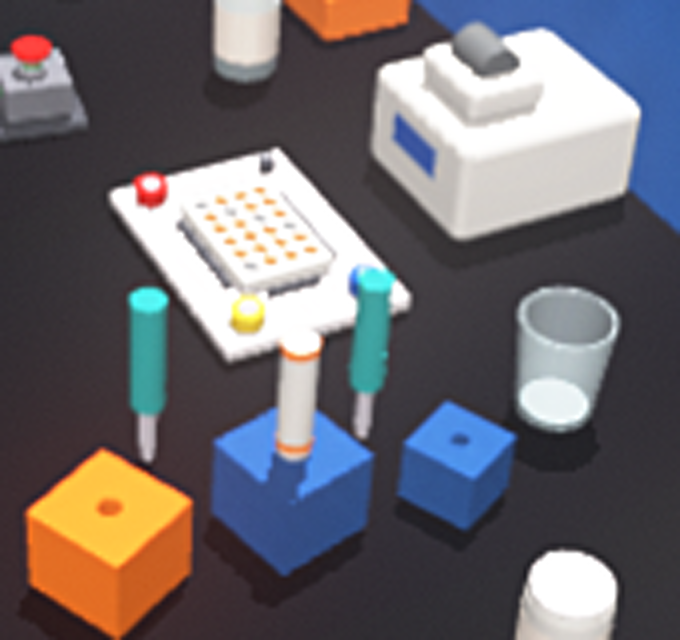

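In the crops, the probe's top is at (219,160) in the scene crop and (301,342) in the side crop. One teal pen stands on each side of the holder, free on the table. The pads are clear, except that teal partly hides the blue one in the side view.

```bash
cat > m.py <<'E'
from h import *
a=capture("scene");b=capture("side")
A=lambda x,y:(150+(x+.5)/4.6-.5,170+(y+.5)/4.6-.5); B=lambda x,y:(220+(x+.5)/4-.5,150+(y+.5)/4-.5)
def show(n,p,q,z):
    x,e=tri((a,b),(p,q)); print(n,"tri",np.round(x,4),"res",np.round(e,4),"planes",np.round(onz(a,*p,z),4)[:2],np.round(onz(b,*q,z),4)[:2])
show("pentop",A(219,161),B(301,343),.17)
show("penbase",A(226,263),B(294,452),.07)
show("teal1top",A(242,92),B(149,298),.155)
show("teal1tip",A(252,232),B(149,458),.0)
show("teal2top",A(353,188),B(376,279),.155)
show("teal2tip",A(358,335),B(362,435),.0)
show("red",A(561,108),B(151,184),.036)
show("yellow",A(434,208),B(247,308),.036)
show("blue",A(537,256),B(360,276),.036)
show("stud",A(662,160),B(267,160),.03)
show("cap",(291.1,163.2),(227.6,161.3),.074)
show("bl",A(215,290),B(290,430),.07)
# deck corners top
for n,p,q in (("dc1",(548,302),(408,298)),("dc2",(393,223),(228,356)),("dc3",(697,170),(280,152)),("dc4",(550,105),(111,195))): show(n,A(*p),B(*q),.02)
for n,p,q in (("hc1",(162,283),(215,445)),("hc2",(220,222),(285,408)),("hc3",(294,245),(370,460)),("hc4",(245,300),(290,497))): show(n,A(*p),B(*q),.07)
E
python3 m.py
```

```text
Traceback (most recent call last):
  File "m.py", line 6, in <module>
    show("pentop",A(219,161),B(301,343),.17)
    ~~~~^^^^^^^^^^^^^^^^^^^^^^^^^^^^^^^^^^^^
  File "m.py", line 5, in show
    x,e=tri((a,b),(p,q)); print(n,"tri",np.round(x,4),"res",np.round(e,4),"planes",np.round(onz(a,*p,z),4)[:2],np.round(onz(b,*q,z),4)[:2])
                                                                                            ~~~^^^^^^^^
  File "h.py", line 8, in onz
    o,d=ray(c,u,v); return o+d*(z-o[2])/d[2]
                                        ~^^^
IndexError: invalid index to scalar variable.
```

```bash
sed -i '1a from scipy.spatial.transform import Rotation as Rn\ndef rot(c): return Rn.from_euler("xyz",c["rotation"],degrees=True).as_matrix()' h.py; sed -i 's/np.array(c\["rotation"\])/rot(c)/g' h.py; python3 -c "
from h import *
print(capture('scene')['rotation'])"; python3 m.py
```

```text
[-124.80199736   -1.1887163    36.78469047]
pentop tri [ 0.4674 -0.3146  0.169 ] res [0.0027 0.0027] planes [ 0.4663 -0.3118] [ 0.4658 -0.3195]
penbase tri [ 0.468  -0.3153  0.0673] res [0.0015 0.0015] planes [ 0.4694 -0.3157] [ 0.4661 -0.3198]
teal1top tri [ 0.3998 -0.2153  0.1542] res [0.0002 0.0002] planes [ 0.4005 -0.2158] [ 0.3993 -0.2165]
teal1tip tri [ 0.4    -0.2157  0.0019] res [0.002 0.002] planes [ 0.397  -0.2114] [ 0.4003 -0.2166]
teal2top tri [ 0.559  -0.2596  0.1545] res [0.0013 0.0013] planes [ 0.5586 -0.2583] [ 0.558  -0.2621]
teal2tip tri [ 0.5601 -0.2599  0.0018] res [0.0009 0.0009] planes [ 0.5583 -0.2572] [ 0.5609 -0.2596]
red tri [0.5293 0.0704 0.0348] res [0.0011 0.0011] planes [0.5295 0.0707] [0.5281 0.0669]
yellow tri [ 0.5294 -0.1202  0.0342] res [0.0009 0.0009] planes [ 0.5303 -0.1206] [ 0.528  -0.1236]
blue tri [ 0.6369 -0.1152  0.0309] res [0.0017 0.0017] planes [ 0.6395 -0.1179] [ 0.6326 -0.1234]
stud tri [0.6441 0.0684 0.0297] res [0.0003 0.0003] planes [0.6442 0.0685] [0.6437 0.0675]
cap tri [0.4944 0.2704 0.0756] res [0.0015 0.0015] planes [0.4919 0.27
[... 173 characters left out ...]
s [ 0.6712 -0.1449] [ 0.6657 -0.1479]
dc2 tri [ 0.5007 -0.1435  0.0147] res [0.0036 0.0036] planes [ 0.5027 -0.1436] [ 0.4965 -0.1543]
dc3 tri [0.6693 0.0899 0.0179] res [0.0002 0.0002] planes [0.6708 0.0872] [0.6678 0.0874]
dc4 tri [0.501  0.0937 0.0142] res [0.0001 0.0001] planes [0.5058 0.0868] [0.4979 0.0864]
hc1 tri [ 0.4167 -0.3199  0.0588] res [0.029 0.029] planes [ 0.4464 -0.3656] [ 0.4181 -0.2907]
hc2 tri [ 0.4615 -0.3111  0.1059] res [0.0001 0.0001] planes [ 0.4288 -0.2798] [ 0.4816 -0.276 ]
hc3 tri [ 0.5202 -0.3118  0.0759] res [0.0316 0.0316] planes [ 0.4974 -0.2642] [ 0.5113 -0.3488]
hc4 tri [ 0.4719 -0.3039  0.0168] res [0.0059 0.0059] planes [ 0.5128 -0.3398] [ 0.4427 -0.3585]
```

```bash
python3 -m creep '[[87,0,-1,0,0,0,0],[87,0,-1,0,0,0,0],[87,0,-1,0,0,0,0],[87,0,-1,0,0,0,0],[87,0,-1,0,0,0,0],[87,0,-1,0,0,0,0],[87,0,-1,0,0,0,0],[87,0,-1,0,0,0,0]]'; python3 -m creep '[[87,1,-0.8,0,0,0,0],[87,1,-0.8,0,0,0,0],[87,1,-0.8,0,0,0,0],[87,1,-0.8,0,0,0,0],[87,1,-0.8,0,0,0,0],[87,1,-0.8,0,0,0,0],[87,1,-0.8,0,0,0,0],[87,1,-0.8,0,0,0,0]]'
```

```text
time_s: 1.87
tcp_pos: [0.1492, 0.4571, 0.2266]
eef_rot: [-180.0, 0.0, -12.8]
contact_force: [-0.1, 0.2, 0.2]
gripper_width: 0.0871
gripper_force: 0.0
time_s: 2.53
tcp_pos: [0.3502, 0.2972, 0.227]
eef_rot: [-179.9, -0.0, -12.7]
contact_force: [-0.7, 0.2, -0.8]
gripper_width: 0.0869
gripper_force: 0.0
```

```bash
python3 -m creep '[[87,0.6,-1,0,0,0,0],[87,0.6,-1,0,0,0,0],[87,0.6,-1,0,0,0,0],[87,0.6,-1,0,0,0,0],[87,0.6,-1,0,0,0,0],[87,0.6,-1,0,0,0,0],[87,0.6,-1,0,0,0,0],[87,0.6,-1,0,0,0,0]]'; python3 -m creep '[[87,0,-1,0,0,0,0],[87,0,-1,0,0,0,0],[87,0,-1,0,0,0,0],[87,0,-1,0,0,0,0],[87,0,-1,0,0,0,0],[87,0,-1,0,0,0,0],[87,0,-1,0,0,0,0],[87,0,-1,0,0,0,0]]'
```

```text
time_s: 3.2
tcp_pos: [0.4697, 0.0969, 0.2269]
eef_rot: [-180.0, -0.0, -12.8]
contact_force: [0.5, 0.9, -0.0]
gripper_width: 0.0869
gripper_force: 0.0
time_s: 3.87
tcp_pos: [0.469, -0.1029, 0.2269]
eef_rot: [-180.0, -0.0, -12.8]
contact_force: [0.5, 0.4, -0.6]
gripper_width: 0.0871
gripper_force: 0.0
```

Run:
```python
from h import *
c=capture("wrist"); save(c,"w1.png",k=1.5)
print(c["origin"],c["rotation"],c["K"][0][0],r.get_state()["tcp_pos"])
for t in "pad_red pad_blue pad_yellow holder pen deck".split(): print(t,[(np.round(d["bbox"]).tolist(),round(d["conf"],2)) for d in search_frame(c,t)])
```

```text
[ 0.53746136 -0.11711463  0.38561663] [ 1.64767523e+02 -5.11412685e-03 -1.02780261e+02] 295.1078281116493 [ 0.46877428 -0.10553094  0.22672853]
pad_red [([92.0, 132.0, 122.0, 161.0], 0.65)]
pad_blue [([219.0, 0.0, 249.0, 29.0], 0.57)]
pad_yellow [([246.0, 98.0, 268.0, 122.0], 0.74)]
holder [([375.0, 77.0, 482.0, 180.0], 0.93), ([392.0, 0.0, 490.0, 32.0], 0.78), ([396.0, 187.0, 471.0, 221.0], 0.55), ([218.0, 0.0, 246.0, 28.0], 0.52)]
pen [([342.0, 189.0, 399.0, 237.0], 0.71), ([360.0, 9.0, 455.0, 67.0], 0.61), ([92.0, 134.0, 122.0, 162.0], 0.29)]
deck [([48.0, 0.0, 276.0, 173.0], 0.64)]
```

View pics/w1.png

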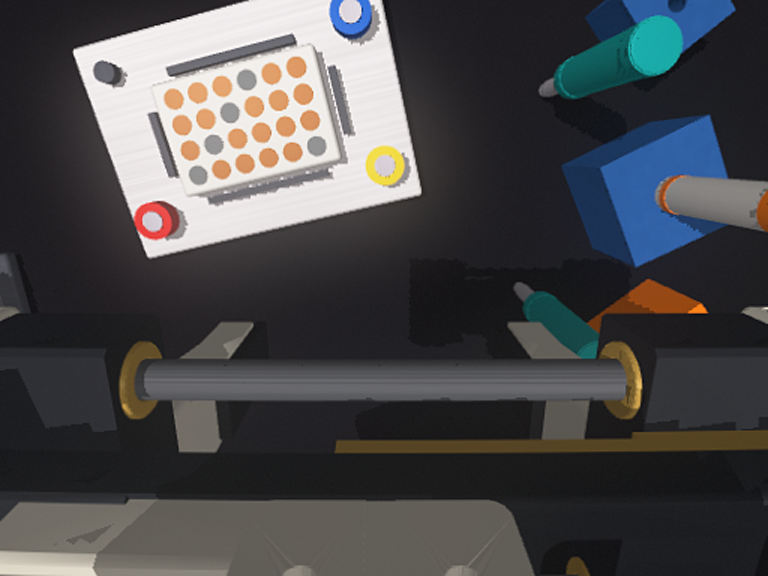

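The wrist view (at 1.5x) shows the steel centres at red (155,222), yellow (385,165) and blue (350,11), and the probe's lower barrel end at about (668,195).

```bash
cat > m2.py <<'E'
from h import *
a=capture("scene");b=capture("side");c=capture("wrist")
W=lambda x,y:((x+.5)/1.5-.5,(y+.5)/1.5-.5)
A=lambda x,y:(150+(x+.5)/4.6-.5,170+(y+.5)/4.6-.5); B=lambda x,y:(220+(x+.5)/4-.5,150+(y+.5)/4-.5)
for n,w,z,p,q in (("red",(155,222),.036,(561,108),(151,184)),("yellow",(385,165),.036,(434,208),(247,308)),("blue",(350,11),.036,(537,256),None),("stud",(106,71),.03,(662,160),(267,160)),("penbase",(672,197),.07,(226,263),(294,452)),
 ("dA",(149,258),.02,(550,105),(111,195)),("dB",(421,193),.02,(393,223),(228,356)),("dD",(75,50),.02,(697,170),(280,152))):
    cs=[c,a];ps=[W(*w),A(*p)]
    if q: cs.append(b);ps.append(B(*q))
    x,e=tri(cs,ps); print(n,np.round(onz(c,*W(*w),z),4),"tri",np.round(x,4),np.round(e,4))
E
python3 m2.py
```

```text
red [0.5279 0.0711 0.036 ] tri [0.5288 0.0712 0.0345] [0.0011 0.0008 0.0017]
yellow [ 0.5301 -0.1172  0.036 ] tri [ 0.5296 -0.1184  0.033 ] [0.0012 0.0013 0.0014]
blue [ 0.6396 -0.1162  0.036 ] tri [ 0.6394 -0.1166  0.0353] [0.0006 0.0006]
stud [0.6439 0.0716 0.03  ] tri [0.6441 0.0704 0.029 ] [0.0016 0.0009 0.0013]
penbase [ 0.465 -0.312  0.07 ] tri [ 0.4665 -0.3145  0.0668] [0.0023 0.0014 0.0025]
dA [0.4995 0.0955 0.02  ] tri [0.5002 0.0965 0.0134] [0.0027 0.0014 0.0019]
dB [ 0.5017 -0.1411  0.02  ] tri [ 0.5007 -0.1423  0.0138] [0.0008 0.0035 0.0039]
dD [0.6667 0.095  0.02  ] tri [0.6687 0.0939 0.0163] [0.003  0.0018 0.0024]
```

```bash
python3 -m creep '[[87,0,-1,0,0,0,0],[87,0,-1,0,0,0,0],[87,0,-1,0,0,0,0],[87,0,-1,0,0,0,0],[87,0,-1,0,0,0,0],[87,0,-1,0,0,0,0],[87,-0.1,-0.8,0,0,0,0],[87,0,-0.5,0,0,0,0]]'
python3 - <<'E'
from h import *
c=capture("wrist"); save(c,"w2.png",k=1.5)
s=r.get_state();t=s["tcp_pos"];print(t,s["eef_rot"])
for p in ([.4665,-.3145,.07],[.4665,-.3145,.17]): print(np.round(proj(c,p)*1.5))
for o in outline_of(c,"pen"): print(o["bbox"],o["conf"])
E
```

```text
time_s: 5.03
tcp_pos: [0.4665, -0.2854, 0.2264]
eef_rot: [180.0, 0.0, -12.8]
contact_force: [0.2, 0.6, -0.3]
gripper_width: 0.0872
gripper_force: 0.0
[ 0.46671197 -0.28640821  0.22627146] [ 1.79965258e+02  3.25321862e-02 -1.28004341e+01]
[421. 246.]
[438. 285.]
[173.7, 63.2, 219.6, 103.8] 0.95
[174.1, 215.3, 220.7, 290.2] 0.89
[268.5, 154.8, 306.5, 204.7] 0.75
```

View pics/w2.png

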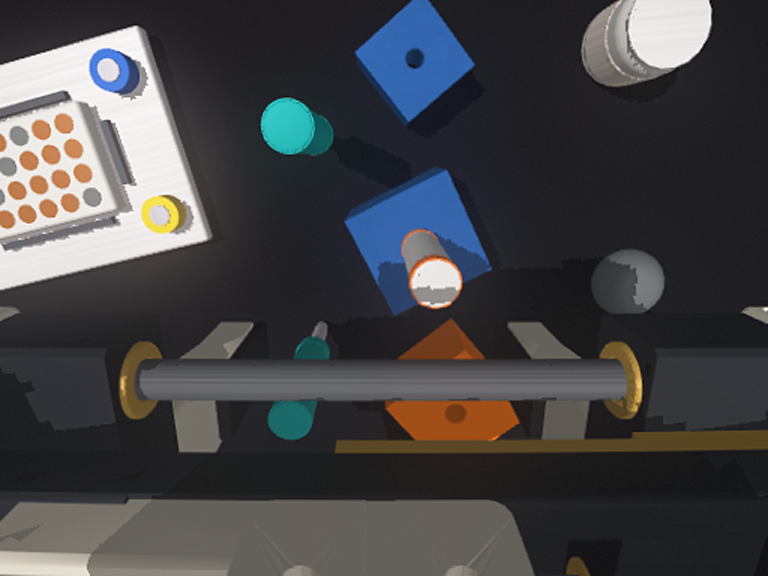

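The probe's top is at (435,282), against (438,285) predicted, so it stands at about (0.468,-0.3135). The teal pens are clear of the finger line. I'll descend next.

```bash
python3 -m creep '[[87,0.05,-0.5,0,0,0,0],[87,0,-0.58,0,0,0,0],[87,0,0,-0.8,0,0,0],[87,0,0,-0.9,0,0,0],[87,0,0,-0.9,0,0,0],[87,0,0,-0.9,0,0,0],[87,0,0,-0.7,0,0,0],[87,0,0,-0.4,0,0,0]]'; python3 -m creep '[[87,0,0,0,0,0,0],[20,0,0,0,0,0,0],[20,0,0,0,0,0,0],[20,0,0,0,0,0,0],[20,0,0,0,0,0,0],[20,0,0,0,0,0,0],[20,0,0,0,0,0,0]]' 35
```

```text
time_s: 5.8
tcp_pos: [0.4673, -0.3102, 0.1095]
eef_rot: [-180.0, 0.1, -12.7]
contact_force: [-0.2, -0.2, -0.7]
gripper_width: 0.0869
gripper_force: 0.0
time_s: 6.38
tcp_pos: [0.4681, -0.3113, 0.1121]
eef_rot: [180.0, -0.1, -12.8]
contact_force: [0.2, -0.1, -0.5]
gripper_width: 0.0527
gripper_force: 0.0
```

```bash
python3 -m creep '[[45,0,-0.1,0,0,0,0],[20,0,0,0,0,0,0],[20,0,0,0,0,0,0],[20,0,0,0,0,0,0],[20,0,0,0,0,0,0],[20,0,0,0,0,0,0],[20,0,0,0,0,0,0],[20,0,0,0,0,0,0]]' 35
```

```text
time_s: 7.05
tcp_pos: [0.4678, -0.3137, 0.1115]
eef_rot: [180.0, 0.0, -12.8]
contact_force: [0.4, 0.3, -1.5]
gripper_width: 0.0254
gripper_force: 35.0
```

```bash
python3 -m creep '[[20,0,0,0.3,0,0,0],[20,0,0,0.7,0,0,0],[20,0,0,0.9,0,0,0],[20,0,0,0.9,0,0,0],[20,0,0,0.9,0,0,0],[20,0,0,0.6,0,0,0],[20,0,0,0.3,0,0,0],[20,0,0,0,0,0,0]]'
python3 - <<'E'
from h import *
a=capture("scene");b=capture("side"); t=r.get_state()["tcp_pos"]; print(t)
# expected tip & top
for n,c in(("scene",a),("side",b)):
    print(n,[np.round(proj(c,t+np.array([0,0,d])),1) for d in(-.096,-.041,.059)])
    u,v=np.round(proj(c,t)).astype(int); save(c,n+"_h.png",(u-35,v-35,u+35,v+45),6)
i=[cv2.imread(f"pics/{n}_h.png") for n in("scene","side")]; cv2.imwrite("pics/held.png",np.hstack([x[:480,:380] for x in i]))
E
```

```text
time_s: 7.72
tcp_pos: [0.4687, -0.314, 0.2287]
eef_rot: [180.0, -0.2, -12.8]
contact_force: [-0.8, -0.4, -0.8]
gripper_width: 0.0258
gripper_force: 35.0
[ 0.46753976 -0.31341456  0.22593913]
scene [array([197.8, 213.7]), array([196.9, 201.6]), array([195.1, 178.5])]
side [array([293.6, 245.1]), array([294.7, 229.6]), array([296.8, 199.3])]
```

View pics/held.png

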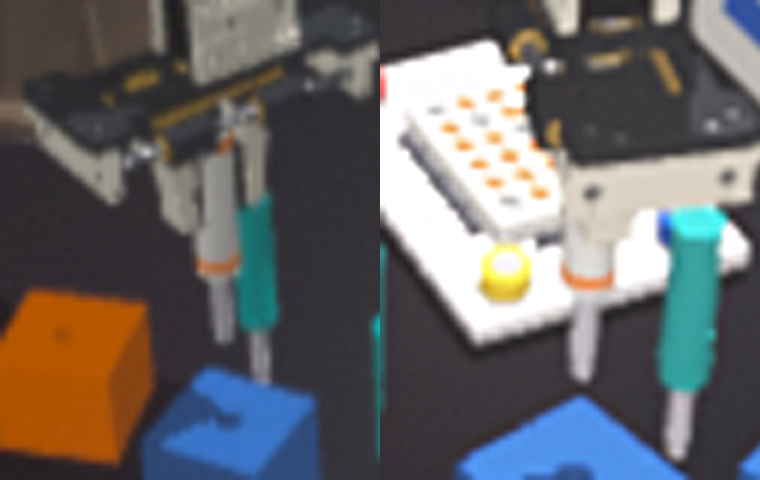

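The probe is held upright. Its tip is at about (198.3,213.9) in the scene view and (293.8,245) in the side view, within half a pixel of straight below the TCP.

```bash
python3 -m creep '[[20,0.1,0.7,0,0,0,0],[20,0.15,1,0,0,0,0],[20,0.15,1,0,0,0,0],[20,0.15,1,0,0,0,0],[20,0.15,1,0,0,0,0],[20,0.15,1,0,0,0,0],[20,0.15,1,0,0,0,0],[20,0.15,1,0,0,0,0]]';python3 -m creep '[[20,0.2,1,0,0,0,0],[20,0.15,1,0,0,0,0],[20,0.15,1,0,0,0,0],[20,0.15,1,0,0,0,0],[20,0.15,1,0,0,0,0],[20,0.15,1,0,0,0,0],[20,0.15,1,0,0,0,0],[20,0.15,0.7,0,0,0,0]]';python3 -m creep '[[20,0,0,-0.7,0,0,0],[20,0,0,-0.9,0,0,0],[20,0,0,-0.7,0,0,0],[20,0,0,-0.4,0,0,0],[20,0,0,-0.2,0,0,0],[20,0,0,0,0,0,0]]'
```

```text
time_s: 8.48
tcp_pos: [0.4958, -0.12, 0.225]
eef_rot: [180.0, 0.1, -12.8]
contact_force: [0.3, -0.0, -0.8]
gripper_width: 0.0257
gripper_force: 35.0
time_s: 9.15
tcp_pos: [0.5272, 0.0729, 0.2249]
eef_rot: [179.9, 0.1, -12.7]
contact_force: [0.6, 0.5, -1.4]
gripper_width: 0.0253
gripper_force: 35.0
time_s: 9.65
tcp_pos: [0.5271, 0.0708, 0.1525]
eef_rot: [179.9, 0.1, -12.8]
contact_force: [-0.4, -0.2, -0.6]
gripper_width: 0.0253
gripper_force: 35.0
```

Run:
```python
from h import *
t=np.mean([ (capture("wrist"),r.get_state()["tcp_pos"])[1] for _ in range(3)],0); print(t)
a=capture("scene");b=capture("side"); ims=[]
tip=t+np.array([0,0,-.0965]); pad=np.array([.529,.071,.036])
for c in(a,b):
    u,v=np.round(proj(c,tip)).astype(int); f=c["frame"][v-20:v+16,u-20:u+20,::-1]
    print((u-20,v-20),"tip",np.round((proj(c,tip)-(u-20,v-20)+.5)*9.5),"pad",np.round((proj(c,pad)-(u-20,v-20)+.5)*9.5))
    ims.append(cv2.resize(f,None,fx=9.5,fy=9.5,interpolation=cv2.INTER_CUBIC))
cv2.imwrite("pics/red.png",np.hstack(ims))
```

```text
[0.52820944 0.07123308 0.1543467 ]
(np.int64(252), np.int64(169)) tip [191. 192.] pad [190. 233.]
(np.int64(237), np.int64(170)) tip [194. 194.] pad [196. 242.]
```

View pics/red.png

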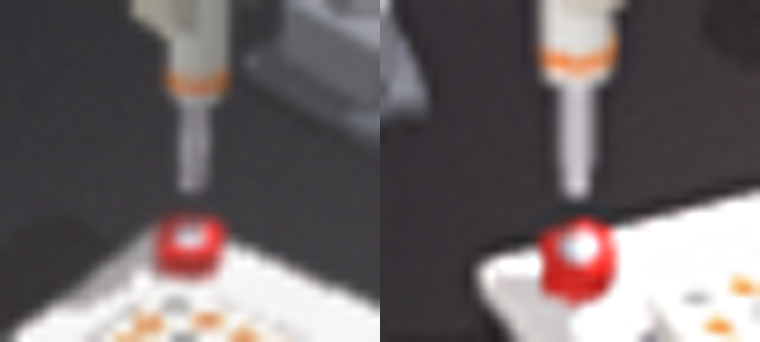

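In the crops, the tip is 22 mm above the red pad. The scene crop has the tip at (193,192) and the steel centre at (190,238). The side crop has the tip at (195,194) and the steel centre at (198,248). That calls for a shift of +1 mm in x and -2 mm in y.

```bash
python3 -m creep '[[20,0.04,-0.08,0,0,0,0],[20,0,0,-0.2,0,0,0],[20,0,0,-0.3,0,0,0],[20,0,0,-0.15,0,0,0],[20,0,0,-0.05,0,0,0],[20,0,0,0,0,0,0],[20,0,0,0,0,0,0]]';python3 -m creep '[[20,0,0,-0.02,0,0,0],[20,0,0,-0.02,0,0,0],[20,0,0,-0.02,0,0,0],[20,0,0,-0.02,0,0,0],[20,0,0,0,0,0,0]]'; python3 -c "
from h import *
for i in range(6):
  s=r.get_state(); print(np.round(s['contact_force'],2),np.round(s['tcp_pos'],4)); capture('wrist')"
```

```text
time_s: 10.48
tcp_pos: [0.5289, 0.0693, 0.1364]
eef_rot: [180.0, 0.0, -12.8]
contact_force: [-0.0, 0.7, -0.6]
gripper_width: 0.0254
gripper_force: 35.0
time_s: 10.9
tcp_pos: [0.5289, 0.0693, 0.1345]
eef_rot: [-180.0, -0.0, -12.8]
contact_force: [-0.7, 0.2, -0.7]
gripper_width: 0.0257
gripper_force: 35.0
[-0.71  0.17 -0.66] [0.5289 0.0693 0.1345]
[ 0.55  0.32 -1.17] [0.5289 0.0693 0.1346]
[ 0.05  0.27 -0.2 ] [0.5289 0.0693 0.1346]
[ 0.13  0.63 -0.99] [0.5289 0.0693 0.1346]
[-0.08 -0.28 -2.06] [0.5289 0.0693 0.1346]
[ 0.24  0.63 -0.58] [0.5289 0.0693 0.1346]
```

```bash
cat > f.py <<'E'
from h import *
F=[]
for i in range(5):
  s=r.get_state(); F.append(s['contact_force']); capture('wrist')
print(np.round(np.mean(F,0),2),np.round(s['tcp_pos'],4))
E
python3 -m creep '[[20,0,0,-0.02,0,0,0],[20,0,0,-0.02,0,0,0],[20,0,0,-0.01,0,0,0],[20,0,0,0,0,0,0]]'; python3 f.py; python3 -m creep '[[20,0,0,-0.01,0,0,0],[20,0,0,-0.01,0,0,0],[20,0,0,0,0,0,0]]'|grep -E "force|tcp"; python3 f.py
```

```text
time_s: 11.53
tcp_pos: [0.5288, 0.0693, 0.1332]
eef_rot: [180.0, 0.0, -12.8]
contact_force: [-0.1, -0.3, -0.4]
gripper_width: 0.0255
gripper_force: 35.0
[-0.05 -0.52 -0.73] [0.5289 0.0693 0.1333]
tcp_pos: [0.5288, 0.0693, 0.1327]
contact_force: [0.1, 0.5, -0.8]
gripper_force: 35.0
[-0.01 -0.37 -1.13] [0.5289 0.0693 0.1328]
```

```bash
for i in 1 2 3; do python3 -m creep '[[20,0,0,-0.01,0,0,0],[20,0,0,-0.01,0,0,0],[20,0,0,0,0,0,0]]'|grep -E "contact"; python3 f.py; done
```

```text
contact_force: [-0.5, 0.4, -0.3]
[-0.1   0.01 -0.79] [0.529  0.0693 0.1324]
contact_force: [-0.5, -0.7, 2.3]
[-0.37 -0.35  2.71] [0.529  0.0693 0.132 ]
contact_force: [-1.6, -0.5, 6.6]
[-1.6  -0.4   6.65] [0.5292 0.0693 0.1319]
```

```bash
python3 -m creep '[[20,0,0,0.1,0,0,0],[20,0,0,0.4,0,0,0],[20,0,0,0.8,0,0,0],[20,0,0,0.8,0,0,0],[20,0,0,0.3,0,0,0]]'|grep tcp; python3 -m creep '[[20,0.5,-0.9,0,0,0,0],[20,0.6,-1,0,0,0,0],[20,0.6,-1,0,0,0,0],[20,0.6,-1,0,0,0,0],[20,0.6,-1,0,0,0,0],[20,0.6,-1,0,0,0,0],[20,0.5,-0.9,0,0,0,0],[20,0.4,-0.7,0,0,0,0]]'|grep tcp; python3 -m creep '[[20,0,0,-0.5,0,0,0],[20,0,0,-0.6,0,0,0],[20,0,0,-0.4,0,0,0],[20,0,0,-0.1,0,0,0],[20,0,0,0,0,0,0],[20,0,0,0,0,0,0]]'
python3 - <<'E'
from h import *
t=r.get_state()["tcp_pos"]; print(t)
a=capture("scene");b=capture("side"); ims=[]
tip=t+np.array([0,0,-.0962]); pad=np.array([.6395,-.1175,.036])
for c in(a,b):
    u,v=np.round(proj(c,tip)).astype(int); f=c["frame"][v-20:v+16,u-20:u+20,::-1]
    print((u-20,v-20),"tip",np.round((proj(c,tip)-(u-20,v-20)+.5)*9.5),"pad",np.round((proj(c,pad)-(u-20,v-20)+.5)*9.5))
    ims.append(cv2.resize(f,None,fx=9.5,fy=9.5,interpolation=cv2.INTER_CUBIC))
cv2.imwrite("pics/blue.png",np.hstack(ims))
E
```

```text
tcp_pos: [0.5301, 0.0696, 0.1943]
tcp_pos: [0.6394, -0.12, 0.1907]
time_s: 15.37
tcp_pos: [0.6392, -0.118, 0.1518]
eef_rot: [180.0, -0.0, -12.7]
contact_force: [0.1, 0.4, -0.7]
gripper_width: 0.0252
gripper_force: 35.0
[ 0.63915491 -0.11798589  0.15175277]
(np.int64(246), np.int64(201)) tip [199. 198.] pad [199. 235.]
(np.int64(291), np.int64(193)) tip [195. 190.] pad [191. 234.]
```

View pics/blue.png

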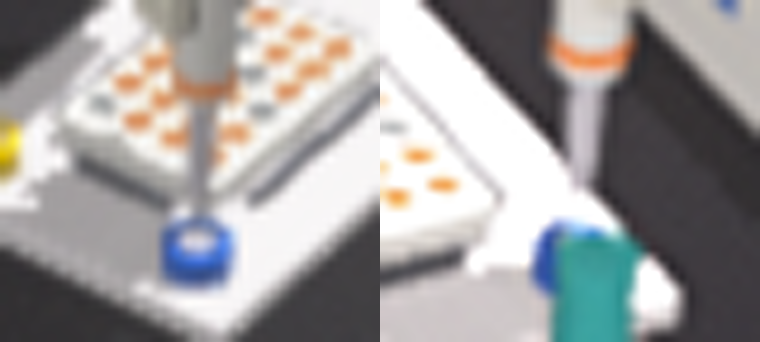

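The blue view has the tip at about (201,203) and the steel centre at (197,241) in the scene crop. In the side view a teal pen half hides the pad. I'll measure the offset numerically.

Run:
```python
from h import *
t=r.get_state()["tcp_pos"]; tip=t+np.array([0,0,-.0962])
for n in("scene","side"):
    c=capture(n); u,v=np.round(proj(c,tip)).astype(int)
    print(n,"tip pred",proj(c,tip).round(2),"band pred",proj(c,tip+[0,0,.057]).round(2))
    print(" orange",blobs(c,(3,70,120),(20,255,255),(u-6,v-18,u+7,v-6),3))
    print(" blue",blobs(c,(105,110,60),(125,255,255),(u-10,v-2,u+10,v+14),3))
    for p in ([.6395,-.1175,.036],): 
        th=np.linspace(0,6.28,60); P=np.array([proj(c,np.array([p[0]+.015*np.cos(x),p[1]+.015*np.sin(x),z])) for x in th for z in(.02,.035)]); print(" ring pred l,t,r,b",P.min(0).round(2),P.max(0).round(2))
    o=outline_of(c,"pad_blue"); print([(q["bbox"],round(q["conf"],2)) for q in o])
    o=outline_of(c,"pen"); print([(np.round(q["bbox"],1),round(q["conf"],2)) for q in o])
```

```text
scene tip pred [266.48 221.23] band pred [266.9  209.54]
 orange [([260, 206, 11, 9, 32], [264.2, 209.9]), ([269, 214, 3, 1, 3], [270.0, 214.0])]
 blue [([263, 225, 7, 6, 24], [266.2, 227.9])]
 ring pred l,t,r,b [262.46 222.96] [270.24 230.85]
[([260.9, 222.7, 270.3, 234.8], 0.36)]
[(array([225.9, 208.9, 229.9, 242.9]), 0.75), (array([267.4, 195.2, 273.3, 218.8]), 0.53), (array([199.2, 188.3, 206.4, 219.8]), 0.5)]
side tip pred [311.07 212.34] band pred [312.36 198.23]
 orange [([309, 197, 9, 4, 22], [313.0, 198.5])]
 blue [([307, 217, 3, 7, 9], [308.1, 219.9])]
 ring pred l,t,r,b [305.74 214.62] [315.07 223.7 ]
[]
[(array([311.9, 188. , 315.4, 213.7]), 0.57), (array([302.7, 216.2, 320. , 257. ]), 0.56), (array([252.9, 222.1, 261. , 266.8]), 0.54)]
```

```bash
python3 -m creep '[[20,-0.06,0,0,0,0,0],[20,0,0,-0.2,0,0,0],[20,0,0,-0.3,0,0,0],[20,0,0,-0.1,0,0,0],[20,0,0,-0.05,0,0,0],[20,0,0,0,0,0,0],[20,0,0,0,0,0,0]]'|grep tcp;python3 f.py; python3 -m creep '[[20,0,0,-0.02,0,0,0],[20,0,0,-0.02,0,0,0],[20,0,0,-0.02,0,0,0],[20,0,0,0,0,0,0]]'|grep -E "tcp|contact"; python3 f.py
```

```text
tcp_pos: [0.6374, -0.1183, 0.1349]
[ 0.28  0.32 -0.98] [ 0.6376 -0.1182  0.1353]
tcp_pos: [0.6373, -0.1182, 0.1334]
contact_force: [-0.1, 0.2, -0.6]
[ 0.15  0.08 -1.08] [ 0.6374 -0.1182  0.1336]
```

```bash
for i in 1 2; do python3 -m creep '[[20,0,0,-0.01,0,0,0],[20,0,0,-0.01,0,0,0],[20,0,0,0,0,0,0]]'|grep -E "contact"; python3 f.py; done;  python3 -m creep '[[20,0,0,-0.01,0,0,0],[20,0,0,0,0,0,0]]'|grep -E "contact"; python3 f.py
```

```text
contact_force: [0.4, -0.1, -1.0]
[ 0.12 -0.31 -1.14] [ 0.6374 -0.1182  0.1331]
contact_force: [0.1, -1.3, -1.5]
[-0.05 -0.59 -1.19] [ 0.6374 -0.1182  0.1325]
contact_force: [-0.1, -0.3, -1.2]
[-0.02 -0.37 -0.68] [ 0.6375 -0.1182  0.1324]
```

```bash
for i in 1 2 3; do python3 -m creep '[[20,0,0,-0.01,0,0,0],[20,0,0,0,0,0,0]]'|grep -E "contact"; python3 f.py; done
```

```text
contact_force: [-1.2, 0.3, 0.5]
[-0.44  0.24  0.78] [ 0.6375 -0.1182  0.1322]
contact_force: [-1.0, -0.2, 2.7]
[-0.68  0.2   2.97] [ 0.6376 -0.1182  0.132 ]
contact_force: [-1.3, -0.0, 5.1]
[-0.99 -0.14  4.98] [ 0.6376 -0.1183  0.1319]
```

```bash
python3 -m creep '[[20,0,0,0.1,0,0,0],[20,0,0,0.4,0,0,0],[20,0,0,0.8,0,0,0],[20,0,0,1,0,0,0],[20,0,0,0.9,0,0,0],[20,0,0,0.6,0,0,0]]'|grep tcp; python3 -m creep '[[20,-0.2,0.7,0,0,0,0],[20,-0.4,1,0,0,0,0],[20,-0.4,1,0,0,0,0],[20,-0.4,1,0,0,0,0],[20,-0.4,1,0,0,0,0],[20,-0.4,1,0,0,0,0],[20,-0.4,1,0,0,0,0],[20,-0.4,1,0,0,0,0]]'|grep tcp; python3 -m creep '[[20,-0.4,1,0,0,0,0],[20,-0.4,1,0,0,0,0],[20,-0.4,1,0,0,0,0],[20,-0.4,1,0,0,0,0],[20,-0.4,1,0,0,0,0],[20,-0.4,1,0,0,0,0],[20,-0.4,1,0,0,0,0],[20,0,0.3,0,0,0,0]]'|grep tcp;  python3 - <<'E'
from h import *
for i in range(4): c=capture("wrist")
t=r.get_state()["tcp_pos"]; print(t)
a=capture("scene");b=capture("side"); ims=[]
for c in(a,b):
    print(blobs(c,(0,140,80),(6,255,255),(210,145,310,190)))
    tip=t+np.array([0,0,-.0962]);u,v=np.round(proj(c,tip)).astype(int); f=c["frame"][v-20:v+30,u-22:u+28,::-1]
    print((u-22,v-20),"tip",np.round((proj(c,tip)-(u-22,v-20)+.5)*7.5),"cap",np.round((proj(c,[.494,.2715,.074])-(u-22,v-20)+.5)*7.5), proj(c,[.494,.2715,.074]))
    ims.append(cv2.resize(f,None,fx=7.5,fy=7.5,interpolation=cv2.INTER_CUBIC))
cv2.imwrite("pics/cap.png",np.hstack(ims))
E
```

```text
tcp_pos: [0.638, -0.1183, 0.2295]
tcp_pos: [0.5616, 0.0754, 0.227]
tcp_pos: [0.491, 0.2594, 0.227]
[0.49229588 0.25660826 0.22664882]
[([288, 161, 8, 6, 33], [291.1, 163.9])]
(np.int64(268), np.int64(134)) tip [166. 155.] cap [177. 226.] [291.04154367 163.67308207]
[([223, 159, 10, 7, 50], [227.4, 161.7])]
(np.int64(206), np.int64(130)) tip [168. 154.] cap [163. 238.] [227.29203016 161.18089885]
```

View pics/cap.png

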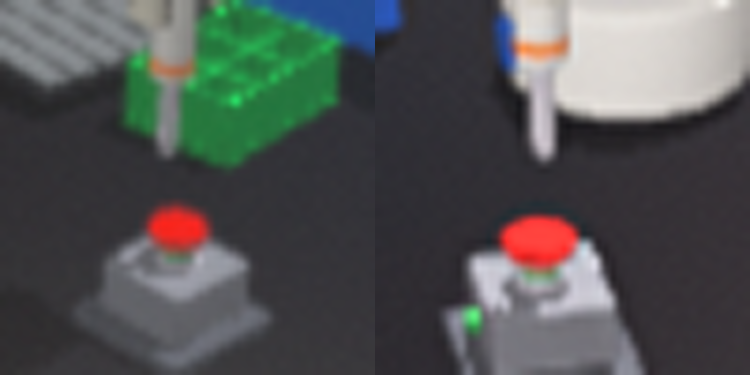

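The tip hovers above the cap. The scene crop has the tip at (167,155) and the cap at (178,228). The side crop has the tip at (168,157) and the cap at (164,240). Both match the projections, so the cap is at about (0.494,0.271).

```bash
python3 -m creep '[[20,0.07,0.4,0,0,0,0],[20,0,0.18,-0.1,0,0,0],[20,0,0,-0.5,0,0,0],[20,0,0,-0.7,0,0,0],[20,0,0,-0.4,0,0,0],[20,0,0,-0.2,0,0,0],[20,0,0,-0.1,0,0,0],[20,0,0,0,0,0,0]]'|grep tcp; python3 f.py;python3 -m creep '[[20,0,0,-0.04,0,0,0],[20,0,0,-0.04,0,0,0],[20,0,0,-0.04,0,0,0],[20,0,0,-0.04,0,0,0],[20,0,0,-0.04,0,0,0],[20,0,0,0,0,0,0]]'|grep -E "tcp|contact"; python3 f.py
```

```text
tcp_pos: [0.4942, 0.2712, 0.1763]
[-0.17  0.04 -0.67] [0.4945 0.2716 0.1774]
tcp_pos: [0.4941, 0.2712, 0.1713]
contact_force: [-0.2, -0.2, -1.5]
[-0.05  0.19 -0.93] [0.4942 0.2713 0.1716]
```

```bash
for i in 1 2 3 4 5 6; do python3 -m creep '[[20,0,0,-0.02,0,0,0],[20,0,0,-0.01,0,0,0],[20,0,0,0,0,0,0]]'|grep -E "zzz"; python3 f.py; done
```

```text
[-0.04  0.35 -0.86] [0.4942 0.2713 0.1708]
[-0.22 -0.08  0.42] [0.4942 0.2713 0.1702]
[-0.32  0.14  0.79] [0.4942 0.2713 0.1694]
[-0.06  0.39  1.45] [0.4942 0.2713 0.1686]
[ 0.1  -0.22  2.09] [0.4942 0.2713 0.1679]
[0.27 0.27 2.37] [0.4942 0.2713 0.1671]
```

```bash
python3 -m creep '[[20,0,0,-0.02,0,0,0],[20,0,0,-0.02,0,0,0],[20,0,0,-0.02,0,0,0],[20,0,0,-0.02,0,0,0],[20,0,0,-0.02,0,0,0],[20,0,0,-0.02,0,0,0],[20,0,0,0,0,0,0],[20,0,0,0,0,0,0]]'; python3 f.py
python3 - <<'E'
from h import *
t=r.get_state(); print(t["time_s"],t["eef_rot"]); t=t["tcp_pos"]; ims=[]
for n in("scene","side"):
    c=capture(n); u,v=np.round(proj(c,t+np.array([0,0,-.0962]))).astype(int); f=c["frame"][v-22:v+16,u-19:u+19,::-1]
    print(blobs(c,(0,140,80),(6,255,255),(210,145,310,195)), proj(c,[.4942,.2713,.068]).round(1))
    ims.append(cv2.resize(f,None,fx=10.4,fy=10.4,interpolation=cv2.INTER_CUBIC))
cv2.imwrite("pics/press.png",np.hstack(ims))
E
```

```text
time_s: 27.32
tcp_pos: [0.4942, 0.2713, 0.1642]
eef_rot: [-180.0, -0.0, -12.8]
contact_force: [-0.1, -0.0, 4.3]
gripper_width: 0.0257
gripper_force: 35.0
[0.16 0.21 4.26] [0.4942 0.2713 0.1641]
27.5667 [-1.79994827e+02 -6.61900802e-03 -1.27645007e+01]
[([288, 164, 8, 4, 23], [291.2, 165.6])] [291.  164.8]
[([224, 161, 8, 6, 36], [227.6, 163.6]), ([254, 193, 7, 2, 9], [257.1, 193.3])] [227.4 162.6]
```

View pics/press.png

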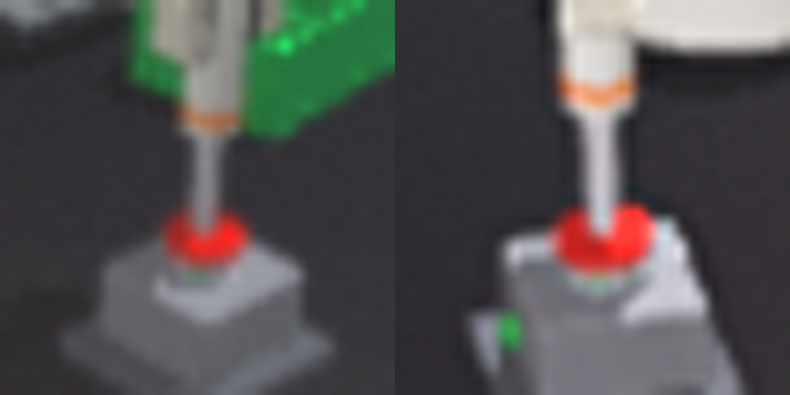

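The picture shows the tip centred on the red cap, at about (205,235) in the scene crop and (205,235) in the side crop, with the green ring at the block's top. The tip height, referenced to the pads' contact height, is 68 mm, which means 6 mm of travel.

```bash
python3 -c "
from plant import close_job
print(close_job())"
```

```text
the job is handed in; nothing more can be done
None
```

The job is handed in: the probe touched the steel centres of red and then blue with about 6–8 N, and it is still held upright, pressing the plunger about 6 mm down; the verdict was not shown.

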